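Clear the fittings into the pan and show the tamper rod to the inspection camera

TASK

Put the grey shaft collar and the black star knob into the steel pan and let go of them; only then pick up the steel tamper rod by its thick knurled handle and show its thin shank to the inspection camera: level and square across the camera's view, with the middle of the shank straight above the yellow dot at the height of the lens. Finish while still holding the rod there, steady, and leave the red pen, the rubber foot, the spacer post and everything else undisturbed.

Things in the scene. Friction and masses are not known exactly. Their poses are not given: they have to be found in the camera images.
- pan: Loose stainless rectangular pan, 0.8 kg, 281 mm (its x) by 301 mm (its y) over the rolled rim, rim 65 mm high; walls slope in to a near-flat floor of about 200 x 200 mm, 3 to 12 mm above the table. Origin at the centre of its underside, z up.
- shaft_collar: Light grey metal clamp collar (short thick ring) lying flat, 28 x 30 mm across, 12 mm high, about 45 g, small black screw on its side. Origin at the centre of its underside, z up. Grip across its outside.
- star_knob: Black star knob lying head down, thin steel stud pointing up: lobed head 36 mm (x) by 40 mm (y), 15 mm high; neck 20 mm thick up to 21 mm; stud 6 mm thick up to 46 mm. About 35 g. Origin at the centre of its underside, z up. Grip the head across its outside, or the stud.
- tamper_rod: Steel tamper rod lying on the table, 160 mm long, about 85 g, lengthwise along its own y axis: knurled handle 14 mm thick from y = +39 to +80 mm, thin shank 4.4 mm thick from y = +39 to -80 mm (tip). Its centre line is 7.4 mm above its underside. Origin at the middle of its length on the underside, z up. Its weight is centred at about y = +40 mm. It may roll if nudged.
- shank_mid (a point): The middle of the rod's shank: on its centre line, at y = -20 mm in the rod's frame.
- handle_mid (a point): The middle of the rod's knurled handle: on its centre line, at y = +60 mm in the rod's frame; the place to grip.
- inspection_stand: Fixed inspection camera on a stand: grey base plate 175 x 100 mm, 6 mm thick, with a round yellow dot (20 mm) near its front edge; at its back a post with a grey camera whose black lens and ring light (60 mm across) look level along the stand's -x, over the dot. Lens axis 170 mm above the table; the camera reaches up to 194 mm; the front of the ring light stands 88 mm behind the dot. Origin on the table under the dot, +x towards the camera, y across its view, z up.
- focus_point (a point): Where the middle of the shank is to be shown: straight above the yellow dot, at the height of the lens (170 mm above the table). Its axes are the stand's: the rod must lie along its y axis, handle at either side.
- press_corner (a point): Obstacle: this point on the table is the corner, nearest to the work, of the fixed hand lever press, which stands from here towards the robot and to the right (190 mm deep, 150 mm wide, 325 mm high with its lever and black ball). Not part of the job; keep the arm clear of it.
- spacer_post: Bystander: white plastic post standing upright, 17 mm thick, 60 mm high. Origin at the centre of its underside.
- rubber_foot: Bystander: black round rubber foot, 29 mm across, 16 mm high. Origin at the centre of its underside.
- ball_pen: Bystander: red ball pen lying along its own y axis, 145 mm long, 9 mm high. Origin under its middle.
Not all that is in view belongs to the job. Of the things that look like the star_knob, the smallest one is meant.

How it is judged:
By the outcome, as a careful person would: the job done as asked, in the order asked, and still so for the second after the job is handed in, while the arm keeps its last pose, push and grip.
It also fails if it takes over 67 s, if anything falls off the work surface, if the arm or the gripper's body presses on something with over 40 N, if the wrist force passes 120 N, or if a joint passes its speed limit or range.

ROBOT

A 7-joint arm with a two-finger parallel gripper is mounted at the origin on a cart in front of the work surface, level with it; the furniture and walls round the work are solid. World frame = base frame: x ahead of the robot, y to its left, z up, the work surface at z = 0. Lengths are in m, angles in degrees, forces in N, time in s.
With the tool pointing down it reaches from about 0.425 to 0.975 m from the base axis. Payload 16.7 kg.
Tool frame: the origin (TCP) lies between the finger pads; the fingertips stand 25 mm ahead of it and the grasp point (between the pads) lies 6 mm ahead of it (arm.tip_reach is the distance from the TCP to the fingertips, in m); z points along the fingers, y is the direction in which the jaws open and shut (so a half turn about z gives the same grasp; the last joint's range is limited). The gripper opens to 85 mm and grips with 20 to 120 N. Pads are 22 mm wide; open, the fingers measure 114 mm over their backs; the gripper's body (76 mm by 85 mm) begins 54 mm behind the grasp point. The pads swing forward as they close: fully open they stand 13 mm farther back than shut.
Start: joints at [60.59, 24.414, 4.234, 92.017, -1.954, 63.644, -3.845], TCP at [0.24, -0.631, 0.256] pointing down, gripper open.
Joint ranges: [-163.25, 163.25], [-28.42, 122.38], [-70.27, 78.77], [12.13, 141.07], [-58.53, 238.53], [9.26, 117.41], [-156.51, 156.51]. Speed limits (degrees/s): [108.29, 108.29, 136.94, 136.94, 172.46, 172.46, 172.46].

INTERFACE

Orientations are given as [roll, pitch, yaw] about the fixed x, y, z axes, in that order (R = Rz(yaw) Ry(pitch) Rx(roll)).
In Python, from station import arm, eyes gives the robot as it stands. The module is installed in compiled form; this text tells all that it offers.
- The arm moves only by the tool carry_out, never from a script. Its argument "steps" is a list of rows, each a list of 7 numbers: the shift along the tool's x, y, z in m, then the turn, a rotation vector about the tool's x, y, z in degrees, then the gripper's target within -1 to 1 (shut at 1, half-way at 0, fully open at -1). A call has 1 to 10 rows; each row shifts and turns the commanded pose from where the row before left it, along the tool's axes as they then stand; what a row does not reach is not made up. A row lasts 1/12 s, in which the tool goes at most 41.7 mm and 7.16 degrees, less where a joint would pass 70% of its speed; a pose out of reach is approached as far as the arm can. A call with a gripper value outside its range is refused whole. The fingers move at their own pace and stop on an object; the grip force is fixed at half the most. Time passes only in rows, so rows that do not move let the fingers close. It gives the time, the measured TCP pose, the force and the opening at its end, in the units of the state.
- arm.state(): the state, without advancing time (a new reading comes with each control period).
- eyes.grab_frame(name): name is "scene" or "top" or "wrist"; returns a dict with "color" (480x640x3 uint8, blue, green, red), "K" (3x3 intrinsics, pixels), "eye" and "rotation" of the camera in the world; the wrist camera has in their place "T_tool_cam" (4x4, takes a point from camera to tool coordinates, whose origin is the TCP and whose axes are the flange's). Camera axes: x right, y down, z forward; pixel columns grow to the right and rows downward; lengths in m; the calibration is good to about 2 mm. A picture is of the moment at which its call begins: read the wrist's pose just before it. There is no depth.
- arm.job_done(): hands the job in, once; it reports no verdict.
The state is a dict: "time": time; "joint_pos": joint angles; "qvel": joint speeds; "effort": joint torques, N m; "eef_pos": TCP position; "eef_rot": TCP orientation; "contact_force": force on the tool from outside, world axes, zero at the start; "moment": the same for the moment, N m; "finger_gap": finger opening in m.
Only numpy, scipy, OpenCV 4.12 (cv2) and the standard library are available. Lean on these libraries where they do the work, as an engineer would, in place of code of your own. Each camera call takes 0.05 s, during which the arm holds its last target.

## Working session

There is one attempt and no reset: what is moved stays moved. The work goes in short steps, Python scripts to look and compute and a tool call to move; the robot and the scene stay as the last step left them, time stands still between calls to the robot, and variables do not carry over. Pictures are saved under pics/ and viewed, and the job is handed in when it is done.

Besides the shell and the picture viewer there is one more tool, called after "Emit:" by a JSON object that holds its "fn" and its "kwargs", one argument or row to a line. carry_out: Moves the arm, as the interface text tells. Its arguments: {"type":"object","properties":{"steps":{"type":"array","items":{"type":"array","items":{"type":"number"}}}},"required":["steps"]}

```bash
mkdir -p pics; python3 - <<'E'
from station import arm, eyes
import cv2, numpy as np
print(arm.state(), arm.tip_reach)
for n in ["scene","top","wrist"]:
    f=eyes.grab_frame(n); cv2.imwrite(f"pics/{n}0.png",f["color"])
    print(n,{k:np.round(v,4).tolist() for k,v in f.items() if k!="color"})
E
```

```text
{'time': 0.0, 'joint_pos': array([60.58933642, 24.44928213,  4.2310797 , 92.05345761, -1.95495703,
       63.6419763 , -3.84199317]), 'qvel': array([-0.00182572, -0.02230268, -0.0170064 ,  0.0990504 ,  0.01066111,
        0.05305645,  0.04627632]), 'effort': array([ 3.42966545e-03, -9.49833441e+01,  3.76226664e+00, -4.63528490e+01,
        1.92302861e-02,  9.90530185e-03,  9.59847114e-06]), 'eef_pos': array([ 0.24003942, -0.63047122,  0.25560535]), 'eef_rot': array([-1.79927552e+02,  4.18955861e-03,  2.08453565e+01]), 'contact_force': array([ 0.33001022, -1.34899412,  0.25789119]), 'moment': array([ 0.02821812, -0.03487238, -0.00225348]), 'finger_gap': 0.08548927922803004} 0.025
scene {'K': [[505.0852, 0.0, 319.7508], [0.0, 505.0852, 242.9369], [0.0, 0.0, 1.0]], 'eye': [-0.3464, -0.6022, 0.5566], 'rotation': [-114.3535, 1.1174, -58.3342]}
top {'K': [[479.0167, 0.0, 315.3016], [0.0, 479.0167, 239.5674], [0.0, 0.0, 1.0]], 'eye': [0.4264, -0.0474, 1.0677], 'rotation': [-174.2941, -0.252, -89.5927]}
wrist {'K': [[398.9736, 0.0, 309.8], [0.0, 398.9736, 239.6643], [0.0, 0.0, 1.0]], 'T_tool_cam': [[0.0002, -0.9637, -0.267, 0.0679], [1.0, -0.0001, 0.0008, -0.0005], [-0.0008, -0.267, 0.9637, -0.1168], [0.0, 0.0, 0.0, 1.0]]}
```

View pics/top0.png

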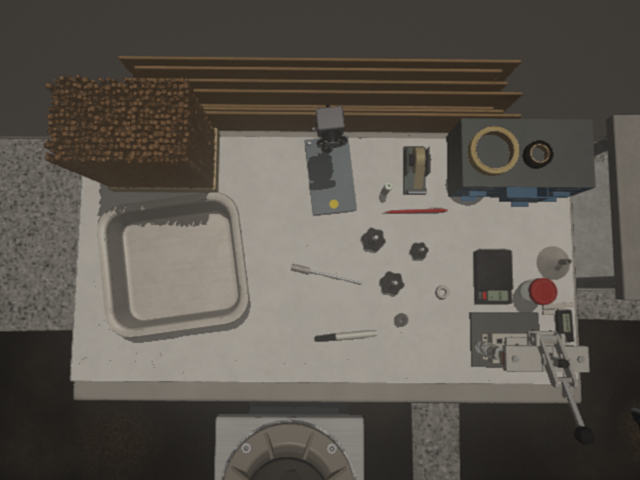

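View pics/scene0.png

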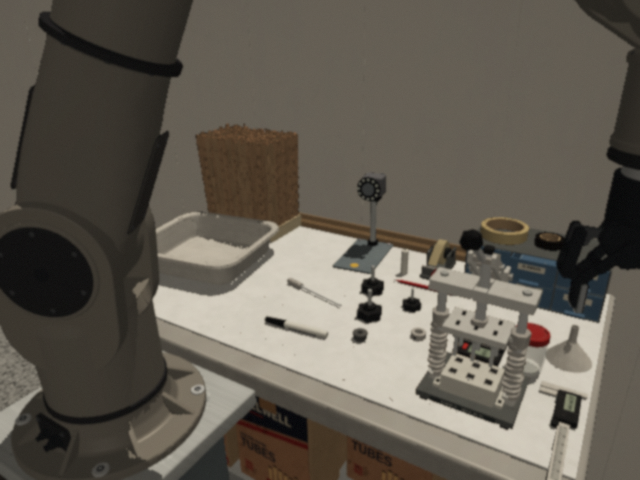

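View pics/wrist0.png

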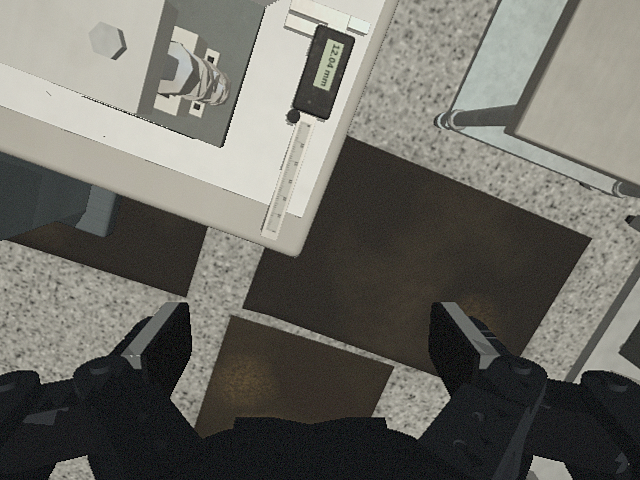

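```bash
cat > h.py <<'E'
from station import arm, eyes
import cv2, numpy as np
from scipy.spatial.transform import Rotation as R
def cam(name):
    s=arm.state() if name=="wrist" else None
    f=eyes.grab_frame(name); K=f["K"]
    if name=="wrist":
        T=np.eye(4);T[:3,:3]=R.from_euler('xyz',s["eef_rot"],degrees=True).as_matrix();T[:3,3]=s["eef_pos"]
        M=T@f["T_tool_cam"]; Rm,e=M[:3,:3],M[:3,3]
    else:
        Rm=R.from_euler('xyz',np.asarray(f["rotation"]).ravel(),degrees=True).as_matrix() if np.size(f["rotation"])==3 else f["rotation"]
        e=f["eye"]
    return f["color"],K,Rm,np.array(e)
def ray(c,u,v): 
    d=c[2]@np.linalg.inv(c[1])@np.array([u,v,1.]); return c[3],d
def onz(c,u,v,z):
    e,d=ray(c,u,v); return e+d*(z-e[2])/d[2]
def pix(c,p):
    q=c[1]@(c[2].T@(np.array(p)-c[3])); return q[:2]/q[2]
def tool():
    s=arm.state(); return s["eef_pos"],R.from_euler('xyz',s["eef_rot"],degrees=True)
E
python3 - <<'E'
from h import *
c=cam("top")
print(c[2].round(3))
for n,u,v,z in [("collar",442,292,.012),("knob",419,251,.015),("knobA",373,239,.015),("knobB",391,283,.02),("foot",401,320,.016),("post",388,187,.06),("rodH",294,268,.007),("rodT",360,283,.007),("dot",334,204,.006),("penL",384,212,.005),("penR",446,210,.005),("presscorner",471,312,0),("presscornerL",471,366,0),("panFL",125,335,.065),("panBR",235,195,.065),("tab BL",75,400,0)]:
    print(n,onz(c,u,v,z).round(3))
img=c[0]
a=cv2.resize(img[170:350,280:480],None,fx=4,fy=4,interpolation=cv2.INTER_CUBIC)[:600,:800]
cv2.imwrite("pics/crop1.png",a)
w=cam("scene")[0]
cv2.imwrite("pics/crop2.png",cv2.resize(w[160:360,230:450],None,fx=3,fy=3,interpolation=cv2.INTER_CUBIC))
E
```

```text
[[ 0.007 -0.995  0.099]
 [-1.    -0.008 -0.004]
 [ 0.004 -0.099 -0.995]]
collar [ 0.418 -0.33   0.012]
knob [ 0.508 -0.28   0.015]
knobA [ 0.534 -0.179  0.015]
knobB [ 0.437 -0.217  0.02 ]
foot [ 0.357 -0.239  0.016]
post [ 0.641 -0.206  0.06 ]
rodH [ 0.469 -0.005  0.007]
rodT [ 0.437 -0.151  0.007]
dot [ 0.613 -0.093  0.006]
penL [ 0.596 -0.205  0.005]
penR [ 0.602 -0.344  0.005]
presscorner [ 0.375 -0.397  0.   ]
presscornerL [ 0.258 -0.394  0.   ]
panFL [0.326 0.339 0.065]
panBR [0.62  0.12  0.065]
tab BL [0.18  0.466 0.   ]
```

View pics/crop1.png

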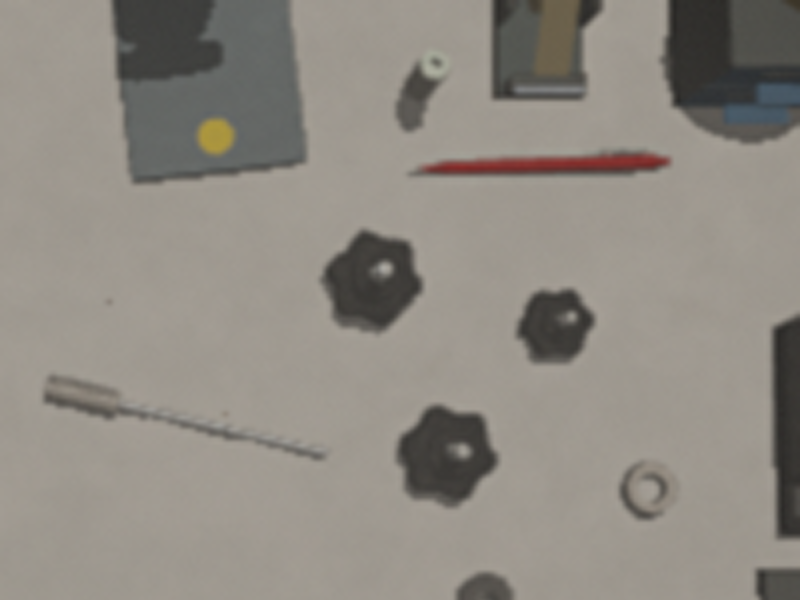

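View pics/crop2.png

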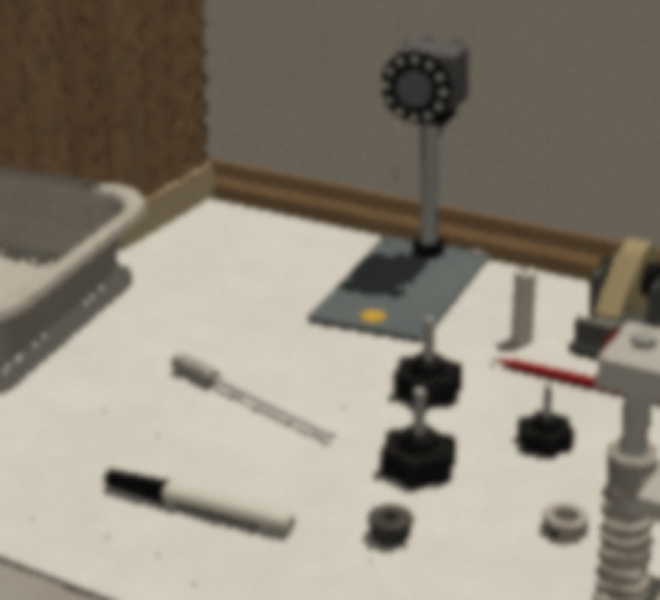

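Look-alikes in the top view:
- **Knobs:** (373,239) and (391,283) are large; (419,251) is the smallest, so that is the one.
- **Rings:** (442,292) is the light grey collar; (401,320) is the dark rubber foot.
- **Rods:** (325,273) is the rod, with its handle at (303,269); (345,335) is a marker and (415,211) is the red pen.

The crops confirm these choices. First I rise and turn, to clear the press.

Emit:
{"fn": "carry_out", "kwargs": {
  "steps": [
    [0, 0, -0.04, 0, 0, 0, -1],
    [0, 0, -0.04, 0, 0, -6, -1],
    [0, 0, -0.04, 0, 0, -6, -1],
    [0, 0, -0.04, 0, 0, -6, -1],
    [0, 0, -0.04, 0, 0, -6, -1],
    [0, 0, 0, 0, 0, 0, -1]
  ]
}}

```text
time: 0.75
eef_pos: [0.2405, -0.632, 0.4651]
eef_rot: [179.4, 0.2, 45.2]
contact_force: [0.2, -0.7, 1.3]
finger_gap: 0.0852
```

Emit:
{"fn": "carry_out", "kwargs": {
  "steps": [
    [0.034, -0.009, 0, 0, 0, 0, -1],
    [0.034, -0.009, 0, 0, 0, 0, -1],
    [0.034, -0.009, 0, 0, 0, 0, -1],
    [0.034, -0.009, 0, 0, 0, 0, -1],
    [0.034, -0.009, 0, 0, 0, 0, -1],
    [0.034, -0.009, 0, 0, 0, 0, -1],
    [0.034, -0.009, 0, 0, 0, 0, -1],
    [0.034, -0.009, 0, 0, 0, 0, -1],
    [0.034, -0.008, 0, 0, 0, 0, -1],
    [0.034, -0.008, 0, 0, 0, 0, -1]
  ]
}}

```text
time: 1.58
eef_pos: [0.4196, -0.327, 0.4564]
eef_rot: [180.0, 0.0, 44.8]
contact_force: [0.4, -1.0, 0.0]
finger_gap: 0.0854
```

Emit:
{"fn": "carry_out", "kwargs": {
  "steps": [
    [0, 0, 0.04, 0, 0, 0, -1],
    [0, 0, 0.04, 0, 0, 0, -1],
    [0, 0, 0.04, 0, 0, 0, -1],
    [0, 0, 0.04, 0, 0, 0, -1],
    [0, 0, 0.04, 0, 0, 0, -1],
    [0, 0, 0.04, 0, 0, 0, -1],
    [0, 0, 0.04, 0, 0, 0, -1],
    [0, 0, 0, 0, 0, 0, -1]
  ]
}}

```text
time: 2.25
eef_pos: [0.416, -0.3266, 0.1699]
eef_rot: [-179.4, 0.1, 44.8]
contact_force: [-1.4, 0.7, -1.2]
finger_gap: 0.0856
```

```bash
python3 - <<'E'
from h import *
print(arm.state()['eef_pos'],arm.state()['eef_rot'],arm.state()['joint_pos'].round(1))
c=cam("wrist"); cv2.imwrite("pics/w1.png",c[0]); print(pix(c,[.418,-.33,.012]))
cv2.imwrite("pics/t1.png",cam("top")[0])
E
```

```text
[ 0.4160074  -0.32657112  0.16989203] [-1.79448413e+02  9.19183813e-02  4.48492611e+01] [ 41.4  17.4 -12.  114.5   4.7  49.1 -18.4]
[317.47390818 229.60510562]
```

View pics/w1.png

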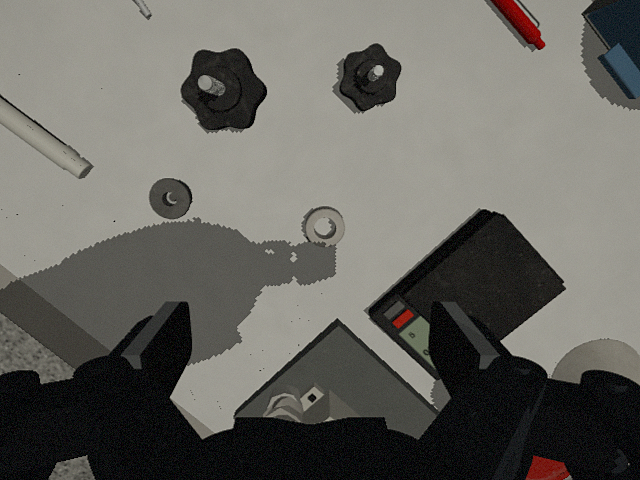

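The close view shows the collar ring at (323,227), the small knob at (370,75) and the foot at (170,198). The multimeter corner (370,310) and the press plate (337,320) are nearby, so I check clearances.

```bash
python3 - <<'E'
from h import *
c=cam("wrist"); p,r=tool()
hsv=cv2.cvtColor(c[0],cv2.COLOR_BGR2HSV)
cv2.imwrite("pics/w1c.png",cv2.resize(c[0][170:350,250:450],None,fx=4,fy=4)[:600])
for n,u,v,z in [("collar",323.5,226,.012),("knobhead",370,77,.015),("meter corner",368,310,.0),("meter corner top",368,310,.03),("meter far",485,209,0.03),("press",337,320,.006)]:
    q=onz(c,u,v,z); print(n,q.round(4),"tool",r.inv().apply(q-p).round(4))
E
```

```text
collar [ 0.4258 -0.335   0.012 ] tool [-0.      0.0082  0.166 ]
knobhead [ 0.5175 -0.2849  0.015 ] tool [0.1003 0.0374 0.1631]
meter corner [ 0.4006 -0.4119  0.    ] tool [-0.0721  0.0449  0.178 ]
meter corner top [ 0.4074 -0.3984  0.03  ] tool [-0.0578  0.0402  0.148 ]
meter far [ 0.513  -0.3998  0.03  ] tool [0.0161 0.1157 0.1481]
press [ 0.3788 -0.3981  0.006 ] tool [-0.0779  0.0198  0.172 ]
```

View pics/w1c.png

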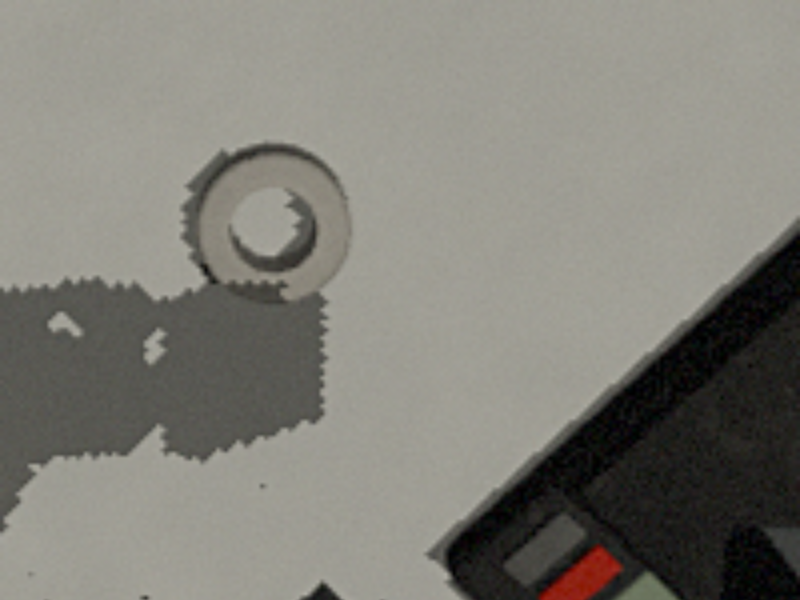

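```bash
python3 - <<'E'
from h import *
c=cam("wrist"); p,r=tool(); print(p,r.as_euler('xyz',degrees=True))
g=cv2.cvtColor(c[0],cv2.COLOR_BGR2GRAY)[195:250,290:350]
e=cv2.HoughCircles(cv2.resize(g,None,fx=4,fy=4,interpolation=cv2.INTER_CUBIC),cv2.HOUGH_GRADIENT,2,40,param1=80,param2=20,minRadius=55,maxRadius=95)
print(e/4 if e is not None else None)
for u,v in [(318,225.5)]:
    q=onz(c,u,v,.012); print(q.round(4),"tool",r.inv().apply(q-p).round(4))
t=cam("top"); print(pix(t,[*q[:2],.012]), onz(t,442,292,.012))
im=t[0][270:315,420:465]; cv2.imwrite("pics/tc.png",cv2.resize(im,None,fx=12,fy=12))
E
```

```text
[ 0.42032221 -0.32937785  0.17877853] [ 1.79838209e+02 -3.42515000e-02  4.48309416e+01]
[[[26.75 32.25 18.5 ]
  [16.75 29.25 14.05]
  [26.75 22.25 16.25]
  [17.75 39.25 21.25]
  [47.25 51.75 23.45]
  [29.75 42.75 21.25]
  [ 0.75  5.75 17.8 ]
  [56.75  7.75 19.  ]
  [ 0.75 54.75 15.55]]]
[ 0.4244 -0.3331  0.012 ] tool [0.0002 0.0051 0.1668]
[443.37799828 289.27465839] [ 0.4184282  -0.32997457  0.012     ]
```

View pics/tc.png

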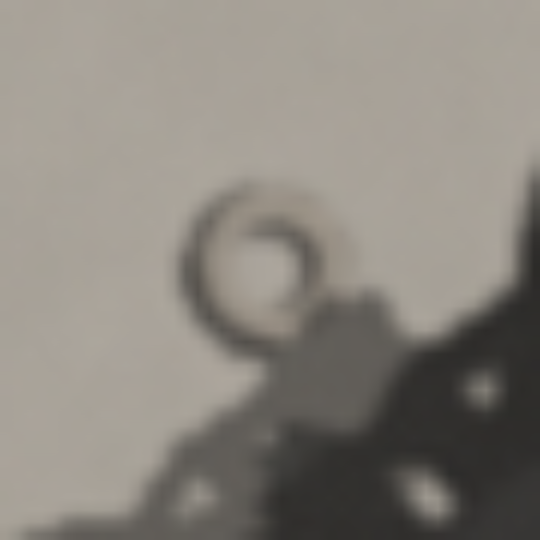

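Emit:
{"fn": "carry_out", "kwargs": {
  "steps": [
    [0, 0, 0, 0, 0, 0, -0.3],
    [0, 0, 0, 0, 0, 0, -0.3],
    [0, 0, 0, 0, 0, 0, -0.3]
  ]
}}

```text
time: 2.75
eef_pos: [0.4195, -0.3289, 0.1774]
eef_rot: [179.9, -0.0, 44.8]
contact_force: [-0.1, -0.8, -0.8]
finger_gap: 0.0558
```

```bash
python3 - <<'E'
from h import *
c=cam("wrist"); p,r=tool(); print(p,r.as_euler('xyz',degrees=True))
cv2.imwrite("pics/w2.png",c[0]);cv2.imwrite("pics/w2c.png",cv2.resize(c[0][190:260,280:360],None,fx=8,fy=8))
E
```

```text
[ 0.41939234 -0.32882541  0.17710273] [ 1.79935583e+02 -9.69761478e-03  4.48348909e+01]
```

View pics/w2c.png

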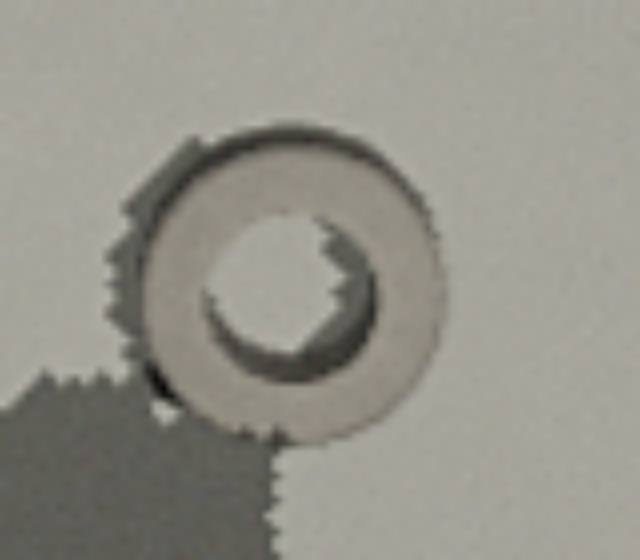

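View pics/w2.png

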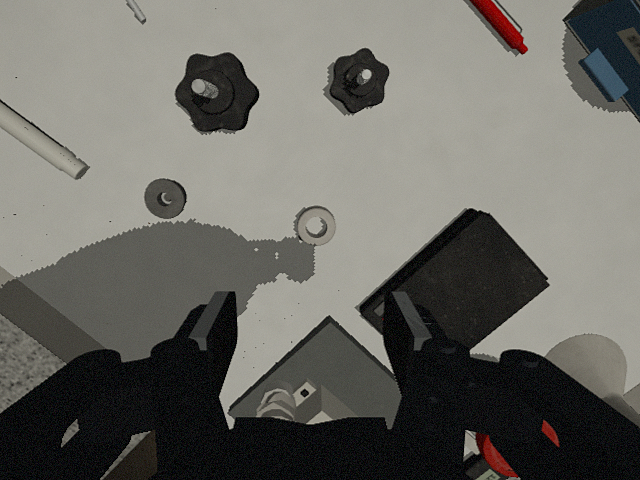

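```bash
python3 - <<'E'
from h import *
c=cam("wrist"); p,r=tool(); print(p,r.as_euler('xyz',degrees=True))
for u,v,z in [(316.6,226.9,.012),(359,80,.015),(163,198,.016),(214,93,.02)]:
    q=onz(c,u,v,z); print(q.round(4),"tool",r.inv().apply(q-p).round(4))
d=np.linalg.norm(onz(c,316.6-18.6,226.9,.012)-onz(c,316.6+18.6,226.9,.012));print(d)
E
```

```text
[ 0.41931038 -0.32877043  0.1768664 ] [ 1.79956412e+02 -7.69519327e-03  4.48357848e+01]
[ 0.4226 -0.3328  0.012 ] tool [-0.0005  0.005   0.1649]
[ 0.5122 -0.2819  0.015 ] tool [0.0989 0.0322 0.1619]
[ 0.3619 -0.2407  0.016 ] tool [ 0.0214 -0.103   0.1608]
[ 0.4399 -0.2212  0.02  ] tool [ 0.0905 -0.0619  0.1568]
0.02703739323271402
```

Emit:
{"fn": "carry_out", "kwargs": {
  "steps": [
    [0, 0.005, 0.03, 0, 0, 0, -0.3],
    [0, 0, 0.035, 0, 0, 0, -0.3],
    [0, 0, 0.035, 0, 0, 0, -0.3],
    [0, 0, 0.025, 0, 0, 0, -0.3],
    [0, 0, 0.015, 0, 0, 0, -0.3],
    [0, 0, 0.007, 0, 0, 0, -0.3],
    [0, 0, 0, 0, 0, 0, -0.3]
  ]
}}

```text
time: 3.43
eef_pos: [0.4222, -0.3317, 0.0281]
eef_rot: [-179.9, 0.0, 44.9]
contact_force: [-1.8, 0.4, 0.6]
finger_gap: 0.0556
```

Emit:
{"fn": "carry_out", "kwargs": {
  "steps": [
    [0, 0, 0, 0, 0, 0, 1],
    [0, 0, 0, 0, 0, 0, 1],
    [0, 0, 0, 0, 0, 0, 1],
    [0, 0, 0, 0, 0, 0, 1],
    [0, 0, 0, 0, 0, 0, 1]
  ]
}}

```text
time: 3.85
eef_pos: [0.4233, -0.3327, 0.0309]
eef_rot: [179.9, -0.0, 44.8]
contact_force: [-1.6, 2.4, 10.7]
finger_gap: 0.0244
```

Emit:
{"fn": "carry_out", "kwargs": {
  "steps": [
    [0, 0, 0, 0, 0, 0, 1],
    [0, 0, -0.02, 0, 0, 0, 1],
    [0, 0, -0.04, 0, 0, 0, 1],
    [0, 0, -0.04, 0, 0, 0, 1],
    [0, 0, 0, 0, 0, 0, 1]
  ]
}}

```text
time: 4.27
eef_pos: [0.4256, -0.3342, 0.1371]
eef_rot: [179.4, -0.1, 44.8]
contact_force: [1.9, -1.4, 0.3]
finger_gap: 0.0243
```

```bash
python3 - <<'E'
from h import *
c=cam("wrist"); cv2.imwrite("pics/w3.png",c[0]);print(arm.state()['eef_pos'])
E
```

```text
[ 0.42475072 -0.33374847  0.13430581]
```

View pics/w3.png

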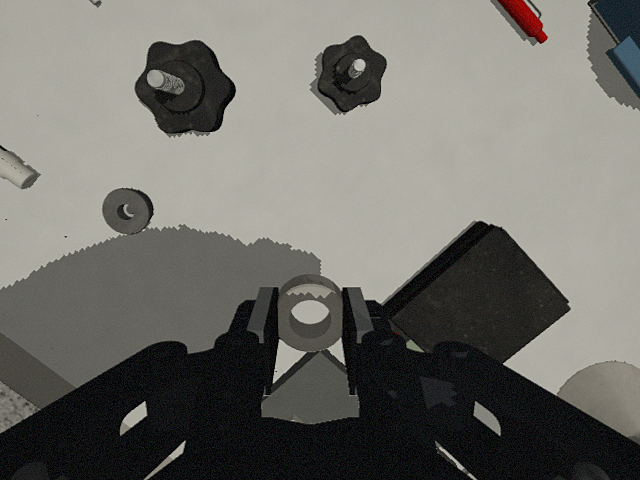

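The collar is held between the pads at (310,312). Next I measure the pan.

```bash
python3 - <<'E'
from h import *
t=cam("top")
# rim extents by outer corner lines
for u,v in [(100,268),(247,258),(170,200),(180,332)]:
    print((u,v),onz(t,u,v,.065).round(3))
for u,v in [(125,215),(223,212),(228,308),(133,315)]: print("floor",onz(t,u,v,.01).round(3))
cv2.imwrite("pics/t3.png",cv2.resize(t[0][180:345,85:260],None,fx=3.6,fy=3.6))
print(tool()[0])
E
```

```text
(100, 268) [0.464 0.398 0.065]
(247, 258) [0.487 0.092 0.065]
(170, 200) [0.609 0.257 0.065]
(180, 332) [0.333 0.226 0.065]
floor [0.584 0.373 0.01 ]
floor [0.592 0.155 0.01 ]
floor [0.38  0.139 0.01 ]
floor [0.364 0.345 0.01 ]
[ 0.42368286 -0.3330762   0.13208521]
```

View pics/t3.png

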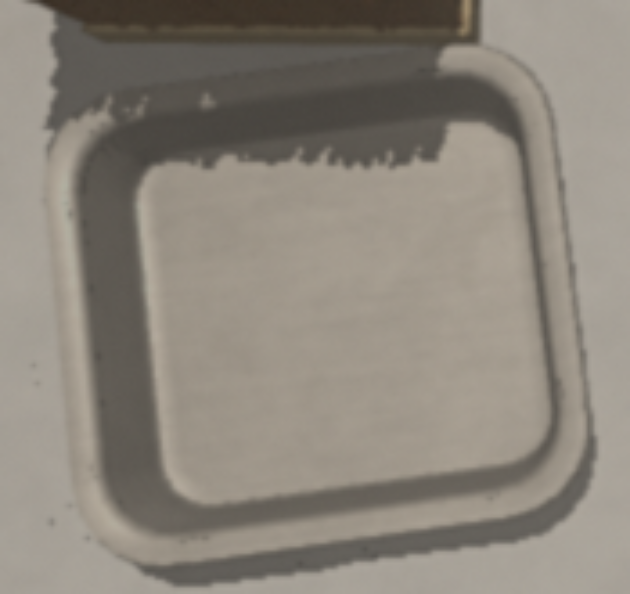

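Emit:
{"fn": "carry_out", "kwargs": {
  "steps": [
    [0.0254, -0.0147, -0.01, 0, 0, 0, 1],
    [0.0254, -0.0147, -0.01, 0, 0, 0, 1],
    [0.0254, -0.0147, -0.01, 0, 0, 0, 1],
    [0.0254, -0.0147, -0.01, 0, 0, 0, 1],
    [0.0254, -0.0147, -0.01, 0, 0, 0, 1],
    [0.0254, -0.0147, -0.01, 0, 0, 0, 1],
    [0.0254, -0.0147, -0.01, 0, 0, 0, 1],
    [0.0254, -0.0147, 0, 0, 0, 0, 1],
    [0.0254, -0.0147, 0, 0, 0, 0, 1],
    [0.0254, -0.0147, 0, 0, 0, 0, 1]
  ]
}}

```text
time: 5.2
eef_pos: [0.4989, -0.0475, 0.199]
eef_rot: [-180.0, 0.0, 44.8]
contact_force: [0.8, -0.3, -0.6]
finger_gap: 0.0243
```

Emit:
{"fn": "carry_out", "kwargs": {
  "steps": [
    [0.021, -0.0307, 0, 0, 0, 0, 1],
    [0.021, -0.0307, 0, 0, 0, 0, 1],
    [0.021, -0.0307, 0, 0, 0, 0, 1],
    [0.021, -0.0307, 0, 0, 0, 0, 1],
    [0.021, -0.0307, 0, 0, 0, 0, 1],
    [0.021, -0.0307, 0, 0, 0, 0, 1],
    [0.021, -0.0307, 0, 0, 0, 0, 1],
    [0.021, -0.0307, 0, 0, 0, 0, 1],
    [0.021, -0.0307, 0, 0, 0, 0, 1],
    [0, 0, 0, 0, 0, 0, 1]
  ]
}}

```text
time: 6.03
eef_pos: [0.4357, 0.2873, 0.1992]
eef_rot: [-179.8, -0.1, 45.3]
contact_force: [0.1, -0.1, 0.3]
finger_gap: 0.0243
```

```bash
python3 - <<'E'
from h import *
s=arm.state();print(s['eef_pos'],s['eef_rot'],s['joint_pos'].round(1),s['finger_gap'])
c=cam("wrist"); cv2.imwrite("pics/w4.png",c[0]);
cv2.imwrite("pics/s4.png",cam("scene")[0]);
E
```

```text
[0.43571244 0.28725393 0.19923921] [-1.79835882e+02 -9.90575230e-02  4.52529228e+01] [-12.4  16.6 -32.6 113.3  10.9  53.  -95.3] 0.02425761594426631
```

View pics/w4.png

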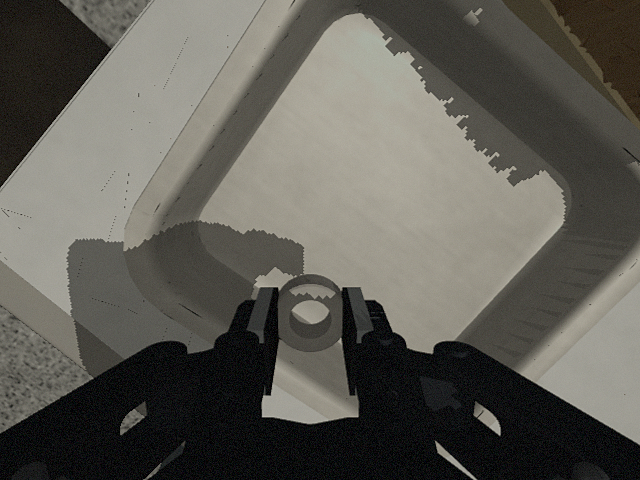

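View pics/s4.png

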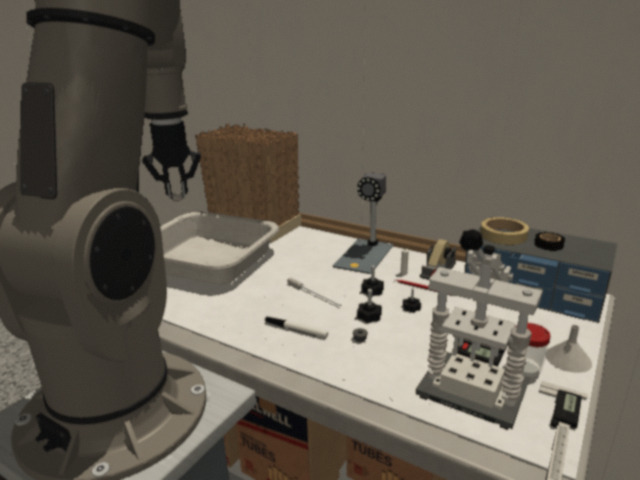

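Emit:
{"fn": "carry_out", "kwargs": {
  "steps": [
    [0, 0, 0.03, 0, 0, 0, 1],
    [0, 0, 0.035, 0, 0, 0, 1],
    [0, 0, 0.035, 0, 0, 0, 1],
    [0, 0, 0.03, 0, 0, 0, 1],
    [0, 0, 0.015, 0, 0, 0, 1],
    [0, 0, 0.005, 0, 0, 0, 1],
    [0, 0, 0, 0, 0, 0, 1]
  ]
}}

```text
time: 6.72
eef_pos: [0.4379, 0.279, 0.0482]
eef_rot: [-180.0, 0.2, 44.8]
contact_force: [-0.5, 0.1, 0.5]
finger_gap: 0.0242
```

Emit:
{"fn": "carry_out", "kwargs": {
  "steps": [
    [0, 0, 0, 0, 0, 0, -0.3],
    [0, 0, 0, 0, 0, 0, -0.3],
    [0, 0, 0, 0, 0, 0, -0.3],
    [0, 0, 0, 0, 0, 0, -0.3]
  ]
}}

```text
time: 7.05
eef_pos: [0.439, 0.2805, 0.0504]
eef_rot: [180.0, -0.1, 44.8]
contact_force: [-0.3, 0.5, -0.7]
finger_gap: 0.0559
```

Emit:
{"fn": "carry_out", "kwargs": {
  "steps": [
    [0, 0, -0.03, 0, 0, 0, -0.3],
    [0, 0, -0.04, 0, 0, 0, -0.3],
    [0, 0, -0.04, 0, 0, 0, -0.3],
    [0, 0, -0.04, 0, 0, 0, -0.3],
    [0, 0, 0, 0, 0, 0, -0.3]
  ]
}}

```text
time: 7.47
eef_pos: [0.4406, 0.2825, 0.207]
eef_rot: [179.8, -0.6, 44.8]
contact_force: [1.4, 1.1, 1.1]
finger_gap: 0.0556
```

```bash
python3 - <<'E'
from h import *
s=arm.state();print(s['eef_pos'],s['eef_rot'],s['joint_pos'].round(1),s['finger_gap'])
c=cam("wrist"); cv2.imwrite("pics/w5.png",c[0]);
E
```

```text
[0.44064772 0.28246594 0.20700716] [179.84502837  -0.56139113  44.84303803] [-11.3  16.  -33.  113.   10.9  53.4 -95. ] 0.05564806605633269
```

View pics/w5.png

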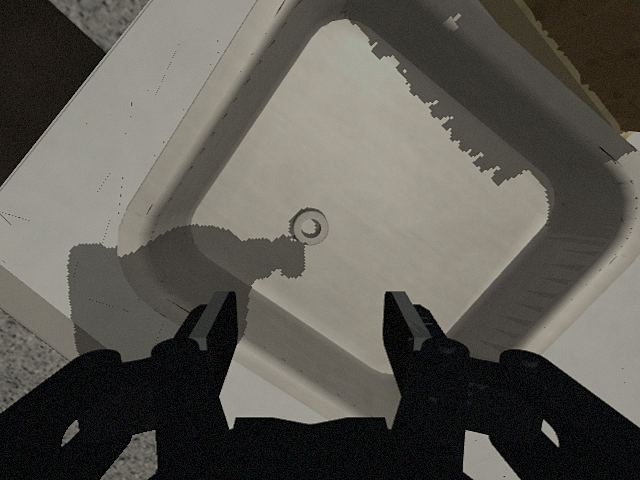

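The collar lies on the pan floor at (310,226). Now the small knob.

Emit:
{"fn": "carry_out", "kwargs": {
  "steps": [
    [-0.021, 0.0307, 0, 0, 0, 0, -0.3],
    [-0.021, 0.0307, 0, 0, 0, 0, -0.3],
    [-0.021, 0.0307, 0, 0, 0, 0, -0.3],
    [-0.021, 0.0307, 0, 0, 0, 0, -0.3],
    [-0.021, 0.0307, 0, 0, 0, 0, -0.3],
    [-0.021, 0.0307, 0, 0, 0, 0, -0.3],
    [-0.021, 0.0307, 0, 0, 0, 0, -0.3],
    [-0.021, 0.0307, 0, 0, 0, 0, -0.3],
    [-0.021, 0.0307, 0, 0, 0, 0, -0.3]
  ]
}}

```text
time: 8.27
eef_pos: [0.4988, -0.0509, 0.1991]
eef_rot: [180.0, 0.0, 44.8]
contact_force: [1.1, -0.2, 0.0]
finger_gap: 0.0556
```

Emit:
{"fn": "carry_out", "kwargs": {
  "steps": [
    [-0.0222, 0.0247, 0, 0, 0, 0, -0.3],
    [-0.0222, 0.0247, 0, 0, 0, 0, -0.3],
    [-0.0222, 0.0247, 0, 0, 0, 0, -0.3],
    [-0.0222, 0.0247, 0, 0, 0, 0, -0.3],
    [-0.0222, 0.0247, 0, 0, 0, 0, -0.3],
    [-0.0222, 0.0247, 0, 0, 0, 0, -0.3],
    [-0.0222, 0.0247, 0.02, 0, 0, 0, -0.3],
    [0, 0, 0, 0, 0, 0, -0.3],
    [0, 0, 0, 0, 0, 0, -0.3],
    [0, 0, 0, 0, 0, 0, -0.3]
  ]
}}

```text
time: 9.1
eef_pos: [0.5106, -0.2805, 0.1788]
eef_rot: [-179.9, 0.0, 44.8]
contact_force: [0.3, 0.5, 0.5]
finger_gap: 0.0555
```

```bash
python3 - <<'E'
from h import *
s=arm.state();print(s['eef_pos'],s['eef_rot'],s['joint_pos'].round(1),s['finger_gap'])
c=cam("wrist"); cv2.imwrite("pics/w6.png",c[0]);
p,r=tool()
m=(cv2.cvtColor(c[0],cv2.COLOR_BGR2GRAY)<75).astype('uint8')
n,l,st,ce=cv2.connectedComponentsWithStats(m)
for i in range(1,n):
    if st[i,4]>500:
        q=onz(c,*ce[i],.012); print(st[i],ce[i].round(1),q.round(4),r.inv().apply(q-p).round(4))
E
```

```text
[ 0.51057288 -0.28052499  0.17875008] [-1.79927057e+02  4.42387196e-03  4.48423338e+01] [ 34.5  21.3 -14.9 107.5   6.8  52.1 -28.7] 0.05545954217625219
[ 414    0  195  114 5142] [502.6  45.1] [ 0.6841 -0.2841  0.012 ] [0.1198 0.1252 0.1672]
[  499    43   141   327 21350] [593.1 187.5] [ 0.6722 -0.4035  0.012 ] [0.0271 0.2014 0.1671]
[ 191   57   83   79 4439] [232.5  96.1] [ 0.5371 -0.1806  0.012 ] [ 0.0886 -0.0519  0.1673]
[ 326   59  142  141 2451] [397.9 130.3] [ 0.6005 -0.2757  0.012 ] [0.0665 0.0603 0.1672]
[ 288  196   53   57 1997] [313.8 223.6] [ 0.5135 -0.2813  0.012 ] [0.0009 0.0028 0.1672]
[ 147  201   79   70 3978] [185.8 235.2] [ 0.4409 -0.2208  0.012 ] [-0.0078 -0.0913  0.1673]
[    0   291   640   189 69341] [315.5 413.1] [ 0.3992 -0.3976  0.012 ] [-0.1622  0.0045  0.1672]
[ 121  303   40   38 1188] [141.  321.6] [ 0.3625 -0.2411  0.012 ] [-0.0777 -0.1323  0.1673]
```

View pics/w6.png

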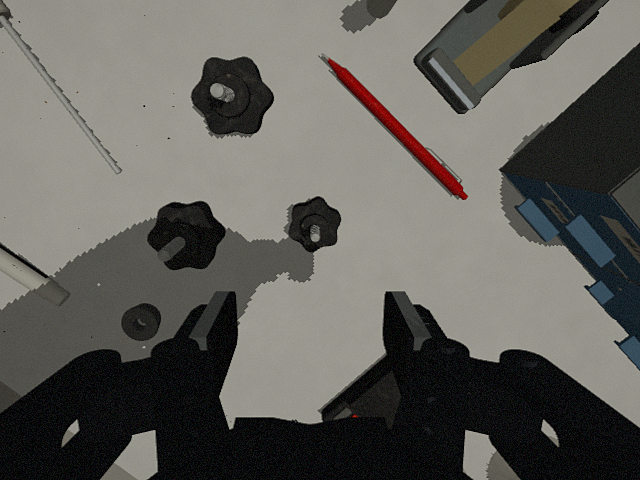

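The small knob's head is at (316,223), and its size and lobes match. The left finger clears the big knob at (186,235) by about 20 mm.

Emit:
{"fn": "carry_out", "kwargs": {
  "steps": [
    [0, 0.003, 0.03, 0, 0, 0, -0.3],
    [0, 0, 0.035, 0, 0, 0, -0.3],
    [0, 0, 0.035, 0, 0, 0, -0.3],
    [0, 0, 0.025, 0, 0, 0, -0.3],
    [0, 0, 0.015, 0, 0, 0, -0.3],
    [0, 0, 0.007, 0, 0, 0, -0.3],
    [0, 0, 0, 0, 0, 0, -0.3]
  ]
}}

```text
time: 9.73
eef_pos: [0.5128, -0.2818, 0.0314]
eef_rot: [-179.9, 0.0, 44.9]
contact_force: [0.3, 0.3, 0.0]
finger_gap: 0.0554
```

Emit:
{"fn": "carry_out", "kwargs": {
  "steps": [
    [0, 0, 0, 0, 0, 0, 1],
    [0, 0, 0, 0, 0, 0, 1],
    [0, 0, 0, 0, 0, 0, 1],
    [0, 0, 0, 0, 0, 0, 1],
    [0, 0, 0, 0, 0, 0, 1]
  ]
}}

```text
time: 10.15
eef_pos: [0.514, -0.2832, 0.0342]
eef_rot: [179.9, -0.1, 44.9]
contact_force: [-0.8, 1.9, 7.7]
finger_gap: 0.0341
```

Emit:
{"fn": "carry_out", "kwargs": {
  "steps": [
    [0, 0, 0, 0, 0, 0, 1],
    [0, 0, -0.02, 0, 0, 0, 1],
    [0, 0, -0.04, 0, 0, 0, 1],
    [0, 0, -0.04, 0, 0, 0, 1],
    [0, 0, -0.04, 0, 0, 0, 1],
    [0, 0, -0.03, 0, 0, 0, 1],
    [0, 0, 0, 0, 0, 0, 1]
  ]
}}

```text
time: 10.73
eef_pos: [0.5158, -0.2843, 0.2104]
eef_rot: [179.4, -0.2, 44.8]
contact_force: [0.9, -0.1, -0.4]
finger_gap: 0.0339
```

```bash
python3 - <<'E'
from h import *
c=cam("wrist"); cv2.imwrite("pics/w7.png",c[0]);print(arm.state()['eef_pos'])
E
```

```text
[ 0.5147221  -0.2839776   0.20731023]
```

View pics/w7.png

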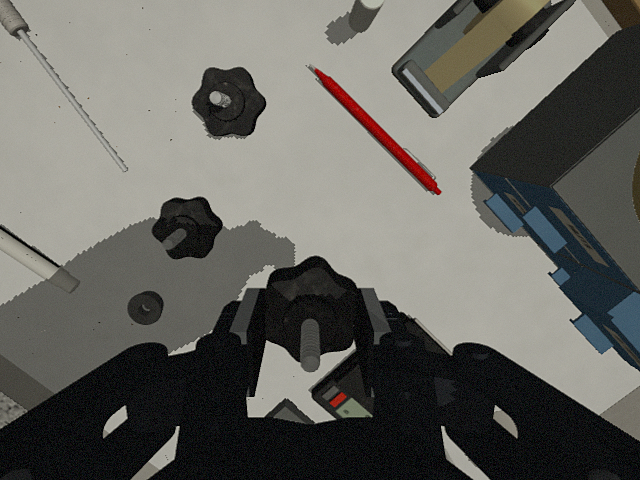

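The knob is held at (312,310). It goes to a spot in the pan clear of the collar.

Emit:
{"fn": "carry_out", "kwargs": {
  "steps": [
    [0.0255, -0.0272, 0, 0, 0, 0, 1],
    [0.0255, -0.0272, 0, 0, 0, 0, 1],
    [0.0255, -0.0272, 0, 0, 0, 0, 1],
    [0.0255, -0.0272, 0, 0, 0, 0, 1],
    [0.0255, -0.0272, 0, 0, 0, 0, 1],
    [0.0255, -0.0272, 0, 0, 0, 0, 1],
    [0.0255, -0.0272, 0, 0, 0, 0, 1],
    [0.0255, -0.0272, 0, 0, 0, 0, 1],
    [0.0255, -0.0272, 0, 0, 0, 0, 1],
    [0.0255, -0.0272, 0, 0, 0, 0, 1]
  ]
}}

```text
time: 11.62
eef_pos: [0.5013, 0.0912, 0.2025]
eef_rot: [180.0, -0.0, 44.8]
contact_force: [1.5, -0.4, -1.2]
finger_gap: 0.0338
```

Emit:
{"fn": "carry_out", "kwargs": {
  "steps": [
    [0.0255, -0.0272, 0, 0, 0, 0, 1],
    [0.0255, -0.0272, 0, 0, 0, 0, 1],
    [0.0255, -0.0272, 0, 0, 0, 0, 1],
    [0, 0, 0, 0, 0, 0, 1],
    [0, 0, 0, 0, 0, 0, 1]
  ]
}}

```text
time: 12.03
eef_pos: [0.4979, 0.2037, 0.2022]
eef_rot: [-180.0, -0.0, 45.1]
contact_force: [0.3, -0.8, -0.3]
finger_gap: 0.034
```

```bash
python3 - <<'E'
from h import *
c=cam("wrist"); cv2.imwrite("pics/w8.png",c[0]);print(arm.state()['eef_pos'])
p=tool()[0]; print(pix(c,[p[0],p[1],.01]))
E
```

```text
[0.49822219 0.20180108 0.20211876]
[312.00592757 219.53646206]
```

View pics/w8.png

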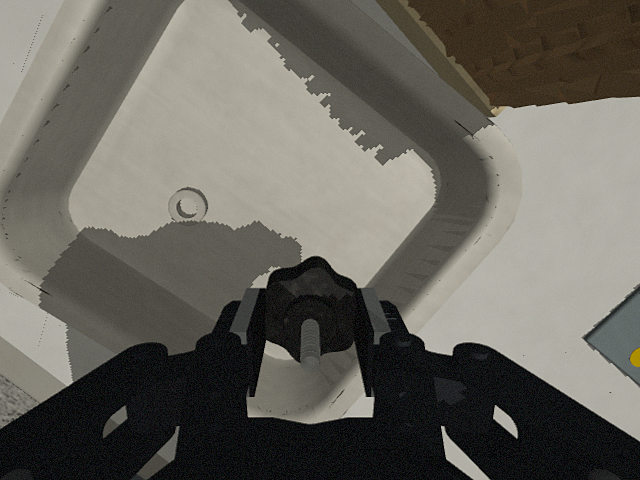

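Emit:
{"fn": "carry_out", "kwargs": {
  "steps": [
    [0.01, -0.012, 0.03, 0, 0, 0, 1],
    [0, 0, 0.035, 0, 0, 0, 1],
    [0, 0, 0.035, 0, 0, 0, 1],
    [0, 0, 0.03, 0, 0, 0, 1],
    [0, 0, 0.015, 0, 0, 0, 1],
    [0, 0, 0.004, 0, 0, 0, 1],
    [0, 0, 0, 0, 0, 0, 1]
  ]
}}

```text
time: 12.67
eef_pos: [0.497, 0.2156, 0.0526]
eef_rot: [-180.0, 0.1, 44.8]
contact_force: [-0.1, -0.3, 0.4]
finger_gap: 0.0335
```

Emit:
{"fn": "carry_out", "kwargs": {
  "steps": [
    [0, 0, 0, 0, 0, 0, -0.3],
    [0, 0, 0, 0, 0, 0, -0.3],
    [0, 0, 0, 0, 0, 0, -0.3],
    [0, 0, 0, 0, 0, 0, -0.3]
  ]
}}

```text
time: 13.0
eef_pos: [0.498, 0.2169, 0.0544]
eef_rot: [180.0, -0.1, 44.8]
contact_force: [-0.4, 0.0, 0.2]
finger_gap: 0.0561
```

Emit:
{"fn": "carry_out", "kwargs": {
  "steps": [
    [0, 0, -0.03, 0, 0, 0, -0.3],
    [0, 0, -0.04, 0, 0, 0, -0.3],
    [0, 0, -0.04, 0, 0, 0, -0.3],
    [0, 0, -0.04, 0, 0, 0, -0.3],
    [0, 0, 0, 0, 0, 0, -0.3]
  ]
}}

```text
time: 13.42
eef_pos: [0.5, 0.2186, 0.2112]
eef_rot: [179.8, -0.5, 44.8]
contact_force: [1.2, 0.0, -0.2]
finger_gap: 0.0554
```

```bash
python3 - <<'E'
from h import *
s=arm.state();print(s['eef_pos'],s['eef_rot'],s['joint_pos'].round(1),s['finger_gap'])
c=cam("wrist"); cv2.imwrite("pics/w9.png",c[0]);
E
```

```text
[0.49998039 0.21862651 0.21124024] [179.76392789  -0.54392385  44.84451018] [ -4.9  17.4 -30.3 110.2  10.8  54.6 -85.4] 0.055388612317624215
```

View pics/w9.png

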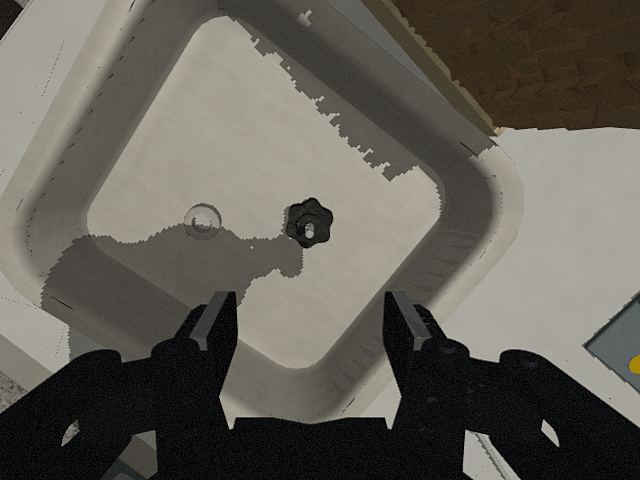

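Both parts lie released in the pan: the knob at (310,222) and the collar at (203,221). Now the rod; I move over the handle and turn.

Emit:
{"fn": "carry_out", "kwargs": {
  "steps": [
    [-0.0271, 0.0215, 0, 0, 0, 0, -0.3],
    [-0.0271, 0.0215, 0, 0, 0, 0, -0.3],
    [-0.0271, 0.0215, 0, 0, 0, 0, -0.3],
    [-0.0271, 0.0215, 0, 0, 0, 0, -0.3],
    [-0.0271, 0.0215, 0, 0, 0, 0, -0.3],
    [-0.0271, 0.0215, 0, 0, 0, 0, -0.3],
    [-0.0271, 0.0215, 0, 0, 0, 0, -0.3]
  ]
}}

```text
time: 14.05
eef_pos: [0.4682, -0.0253, 0.2033]
eef_rot: [180.0, 0.0, 44.8]
contact_force: [2.0, -1.1, 0.1]
finger_gap: 0.0555
```

Emit:
{"fn": "carry_out", "kwargs": {
  "steps": [
    [0, 0, 0.01, 0, 0, -6.6, -0.3],
    [0, 0, 0.01, 0, 0, -6.6, -0.3],
    [0, 0, 0.01, 0, 0, -6.6, -0.3],
    [0, 0, 0, 0, 0, -6.6, -0.3],
    [0, 0, 0, 0, 0, -6.6, -0.3],
    [0, 0, 0, 0, 0, 0, -0.3],
    [0, 0, 0, 0, 0, 0, -0.3],
    [0, 0, 0, 0, 0, 0, -0.3],
    [0, 0, 0, 0, 0, 0, -0.3]
  ]
}}

```text
time: 14.8
eef_pos: [0.4689, -0.0236, 0.1734]
eef_rot: [180.0, 0.0, 77.7]
contact_force: [0.1, -0.2, -0.1]
finger_gap: 0.0558
```

```bash
python3 - <<'E'
from h import *
s=arm.state();print(s['eef_pos'],s['eef_rot'],s['joint_pos'].round(1),s['finger_gap'])
c=cam("wrist"); cv2.imwrite("pics/w10.png",c[0]);
cv2.imwrite("pics/t10.png",cam("top")[0]);
E
```

```text
[ 0.46894648 -0.02359879  0.17340159] [1.79990008e+02 5.31344211e-04 7.76742779e+01] [ 20.3  13.2 -28.3 121.    8.4  47.7 -25.4] 0.05576008975508491
```

View pics/w10.png

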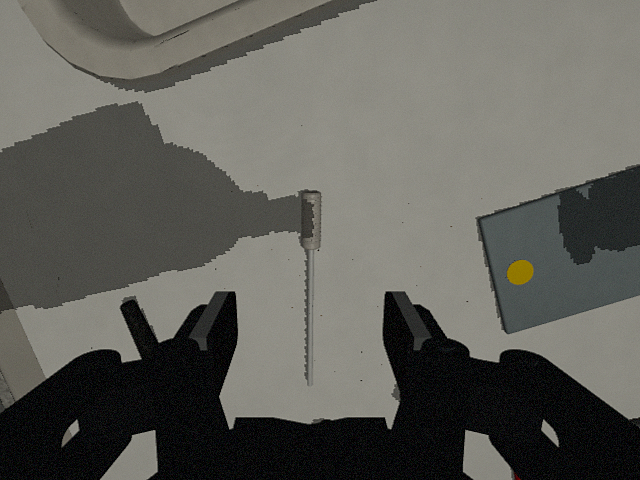

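View pics/t10.png

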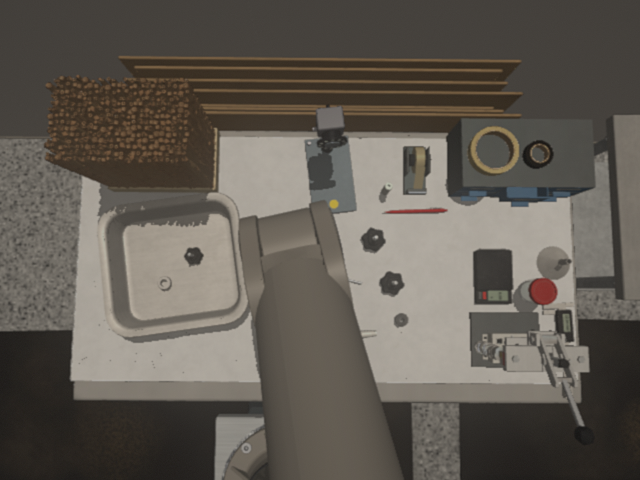

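The rod runs straight down the wrist image: handle at (311,191–248), shank down to (310,385). The yellow dot is at (520,272) and the plate's front edge runs (479,217)–(506,333).

```bash
python3 - <<'E'
from h import *
c=cam("wrist"); p,r=tool()
def q(u,v,z): return onz(c,u,v,z)
for n,u,v,z in [("hmid",311.5,219.5,.0074),("hend",311.5,191,.0074),("hs",311.5,248,.0074),("tip",310,385,.0074)]:
    a=q(u,v,z); print(n,a.round(4),r.inv().apply(a-p).round(4))
hsv=cv2.cvtColor(c[0],cv2.COLOR_BGR2HSV)
m=cv2.inRange(hsv,(18,150,80),(35,255,255)); M=cv2.moments(m,True); print("dot",M['m10']/M['m00'],M['m01']/M['m00'],q(M['m10']/M['m00'],M['m01']/M['m00'],.006))
# plate mask
b=c[0].astype(int); mm=((b[:,:,0]-b[:,:,2]>8)).astype('uint8'); cv2.imwrite("pics/mm.png",mm*255)
# top view
t=cam("top"); h=cv2.cvtColor(t[0],cv2.COLOR_BGR2HSV); m=cv2.inRange(h,(18,130,80),(35,255,255)); m[:150]=0; m[:,:320]=0;m[:,345:]=0; M=cv2.moments(m,True); u,v=M['m10']/M['m00'],M['m01']/M['m00']; print("top dot",u,v,onz(t,u,v,.006))
cv2.imwrite("pics/tc11.png",cv2.resize(t[0][95:225,290:370],None,fx=4.5,fy=4.5,interpolation=cv2.INTER_CUBIC))
# front edge by scanning rows
pts=[]
for row in range(230,325,5):
    l=c[0][row,460:530].astype(int); g=l.mean(1); k=np.argmin(np.diff(g)); pts.append((460+k+.5,row))
pts=np.array(pts);print(pts.tolist())
W=np.array([q(u,v,.006)[:2] for u,v in pts]); 
vx,vy,_,_=cv2.fitLine(W.astype(np.float32),cv2.DIST_HUBER,0,.01,.01).ravel(); print("front edge ang",np.degrees(np.arctan2(vy,vx)))
# top edge of plate
pts=[]
for col in range(490,560,5):
    l=c[0][170:230,col].astype(int).mean(1); k=np.argmin(np.diff(l)); pts.append((col,170+k+.5))
pts=np.array(pts);print(pts.tolist())
W=np.array([q(u,v,.006)[:2] for u,v in pts]); 
vx,vy,_,_=cv2.fitLine(W.astype(np.float32),cv2.DIST_HUBER,0,.01,.01).ravel(); print("side edge ang",np.degrees(np.arctan2(vy,vx)))
E
```

```text
hmid [ 0.4713 -0.0192  0.0074] [0.0047 0.0014 0.166 ]
hend [0.4757 0.0011 0.0074] [0.0255 0.0014 0.166 ]
hs [ 0.4668 -0.0403  0.0074] [-0.0168  0.0014  0.166 ]
tip [ 0.4409 -0.1544  0.0074] [-0.1339  0.0003  0.166 ]
dot 519.421359223301 272.1126213592233 [ 0.61638749 -0.09268168  0.006     ]
top dot 333.5 203.5 [ 0.6141779  -0.09154688  0.006     ]
[[476.5, 230.0], [477.5, 235.0], [477.5, 240.0], [482.5, 245.0], [481.5, 250.0], [482.5, 255.0], [483.5, 260.0], [484.5, 265.0], [488.5, 270.0], [488.5, 275.0], [488.5, 280.0], [489.5, 285.0], [490.5, 290.0], [494.5, 295.0], [495.5, 300.0], [494.5, 305.0], [498.5, 310.0], [496.5, 315.0], [500.5, 320.0]]
front edge ang -82.14215
[[490.0, 213.5], [495.0, 209.5], [500.0, 208.5], [505.0, 207.5], [510.0, 207.5], [515.0, 205.5], [520.0, 202.5], [525.0, 202.5], [530.0, 200.5], [535.0, 199.5], [540.0, 197.5], [545.0, 194.5], [550.0, 194.5], [555.0, 189.5]]
side edge ang 4.744897
```

View pics/tc11.png

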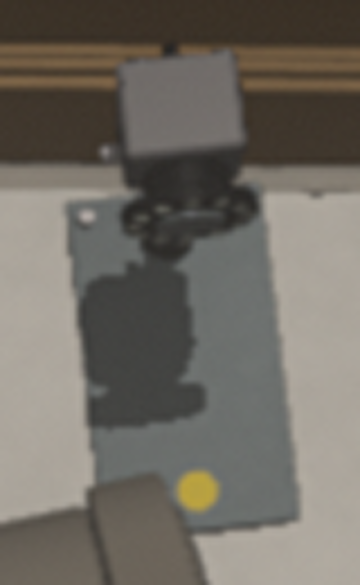

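```bash
python3 - <<'E'
from h import *
t=list(cam("top")); im=cv2.imread("pics/top0.png")
g=cv2.cvtColor(im,cv2.COLOR_BGR2GRAY).astype(float)
def sub(l,rising):   # subpixel edge centroid of gradient
    d=np.diff(cv2.GaussianBlur(l[None],(1,1),0)[0]); d=d if rising else -d
    k=np.argmax(d); s=slice(max(k-2,0),k+3); w=np.clip(d[s],0,None); return (np.arange(len(d))[s]*w).sum()/w.sum()+.5
def ang(P,z):
    W=np.array([onz(t,u,v,z)[:2] for u,v in P]).astype(np.float32)
    vx,vy,x0,y0=cv2.fitLine(W,cv2.DIST_HUBER,0,.001,.001).ravel(); return np.degrees(np.arctan2(vy,vx)),(x0,y0),np.abs((W-[x0,y0])@[-vy,vx]).max()
Rt=[(345+sub(g[v,345:362],True),v) for v in range(145,210)]
Lt=[(298+sub(g[v,298:318],False),v) for v in range(150,208)]
Fr=[(u,206+sub(g[206:222,u],True)) for u in range(318,352)]
for n,P in [("R",Rt),("L",Lt),("F",Fr)]: print(n,ang(P,.006),np.round(P[0],1),np.round(P[-1],1))
# camera top rect front/side edges z=.194
hs=cv2.cvtColor(im,cv2.COLOR_BGR2HSV); m=cv2.inRange(hs,(18,110,70),(38,255,255)); m[:195]=0;m[215:]=0; m[:,:320]=0;m[:,348:]=0
M=cv2.moments(m,True); u,v=M['m10']/M['m00'],M['m01']/M['m00']; print(u,v,M['m00'],onz(t,u,v,.006))
# wrist again, per-channel: plate bluish
E
python3 - <<'E'
import sys; sys.path.insert(0,'.')
from h import *
c=cam("wrist"); 
cv2.imwrite("pics/w11c.png",cv2.resize(c[0][150:350,460:640],None,fx=3,fy=3))
print(c[0][260,470:510].tolist())
E
```

```text
R (np.float32(6.6891294), (np.float32(0.67527175), np.float32(-0.13458395)), np.float32(0.0007457612)) [349.1 145. ] [356.2 209. ]
L (np.float32(6.6152062), (np.float32(0.67097235), np.float32(-0.033970248)), np.float32(0.0015206453)) [304.3 150. ] [311.3 207. ]
F (np.float32(-82.863884), (np.float32(0.59353167), np.float32(-0.10820522)), np.float32(0.00078461604)) [318.  215.4] [351.  211.5]
333.3888888888889 203.61111111111111 54.0 [ 0.61392339 -0.09129828  0.006     ]
[[133, 138, 141], [130, 142, 142], [138, 144, 146], [132, 141, 142], [129, 138, 138], [131, 141, 144], [132, 138, 142], [133, 143, 145], [133, 140, 143], [130, 142, 141], [130, 140, 140], [130, 141, 143], [136, 146, 146], [137, 147, 150], [95, 105, 108], [66, 72, 73], [62, 67, 65], [36, 35, 35], [45, 43, 41], [58, 60, 54], [81, 82, 80], [82, 81, 77], [89, 91, 85], [89, 93, 82], [85, 89, 83], [87, 92, 84], [86, 86, 81], [78, 84, 78], [86, 90, 79], [89, 87, 82], [82, 82, 74], [81, 86, 80], [81, 85, 76], [85, 87, 80], [81, 84, 77], [79, 82, 69], [89, 89, 81], [83, 85, 80], [82, 83, 77], [84, 87, 76]]
```

View pics/w11c.png

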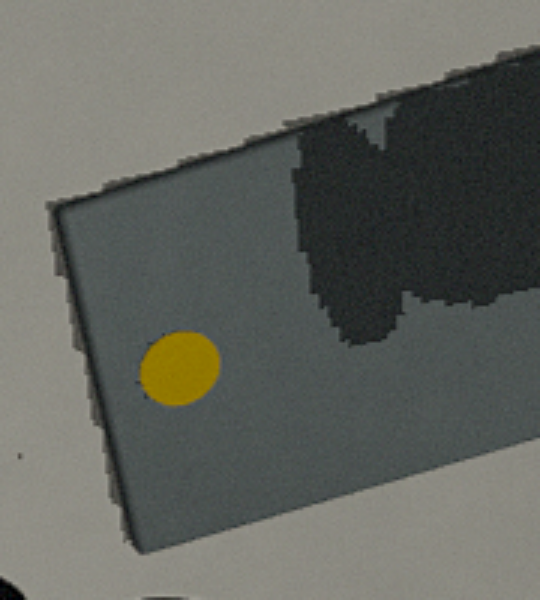

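```bash
python3 - <<'E'
from h import *
c=cam("wrist")
P=[onz(c,460+u/3,150+v/3,.006)[:2] for u,v in [(60,210),(140,552),(537,437),(530,53)]]
a=lambda d:np.degrees(np.arctan2(d[1],d[0]))
print(np.round(P,4),a(P[0]-P[1])-90,a(P[2]-P[1]),a(P[3]-P[0]),np.linalg.norm(P[0]-P[1]))
d=onz(c,519.4,272.1,.006); print(d, "from corners: dot to front:", )
E
```

```text
[[ 0.5913 -0.0458]
 [ 0.6027 -0.1427]
 [ 0.7049 -0.1313]
 [ 0.7028 -0.0313]] 6.733865104488402 6.390106876775414 7.410089679758708 0.0976038765023205
[ 0.61639026 -0.0924646   0.006     ] from corners: dot to front:
```

Emit:
{"fn": "carry_out", "kwargs": {
  "steps": [
    [0.0047, 0.0014, 0.03, 0, 0, 0, -0.3],
    [0, 0, 0.035, 0, 0, 0, -0.3],
    [0, 0, 0.035, 0, 0, 0, -0.3],
    [0, 0, 0.025, 0, 0, 0, -0.3],
    [0, 0, 0.012, 0, 0, 0, -0.3],
    [0, 0, 0.005, 0, 0, 0, -0.3],
    [0, 0, 0, 0, 0, 0, -0.3],
    [0, 0, 0, 0, 0, 0, -0.3]
  ]
}}

```text
time: 15.82
eef_pos: [0.4717, -0.0192, 0.0319]
eef_rot: [180.0, -0.0, 77.8]
contact_force: [0.4, 0.1, -0.5]
finger_gap: 0.0554
```

```bash
python3 - <<'E'
from h import *
c=cam("wrist"); cv2.imwrite("pics/w12.png",c[0]);print(arm.state()['eef_pos'],arm.state()['contact_force'])
E
```

```text
[ 0.47194763 -0.01924992  0.03223582] [ 0.00110566  0.15650968 -0.20488767]
```

View pics/w12.png

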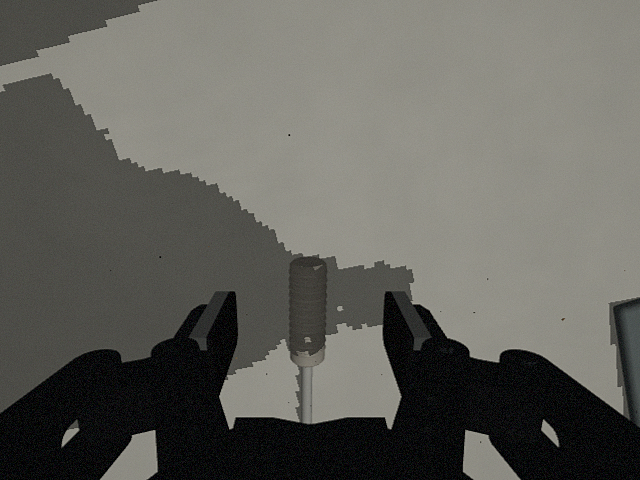

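Emit:
{"fn": "carry_out", "kwargs": {
  "steps": [
    [0, 0, 0.005, 0, 0, 0, -0.3],
    [0, 0, 0, 0, 0, 0, 0],
    [0, 0, 0, 0, 0, 0, 1],
    [0, 0, 0, 0, 0, 0, 1],
    [0, 0, 0, 0, 0, 0, 1],
    [0, 0, 0, 0, 0, 0, 1],
    [0, 0, 0, 0, 0, 0, 1],
    [0, 0, 0, 0, 0, 0, 1],
    [0, 0, 0, 0, 0, 0, 1]
  ]
}}

```text
time: 16.62
eef_pos: [0.4715, -0.0193, 0.0267]
eef_rot: [180.0, -0.0, 77.8]
contact_force: [-1.8, -0.5, 6.5]
finger_gap: 0.0115
```

```bash
python3 - <<'E'
from h import *
c=cam("wrist"); cv2.imwrite("pics/w13.png",c[0]);s=arm.state();print(s['eef_pos'],s['eef_rot'],s['contact_force'],s['moment'],s['finger_gap'])
E
```

```text
[ 0.47153921 -0.01934225  0.02665967] [ 1.79970216e+02 -5.49297821e-04  7.78387964e+01] [-0.40503076 -0.26525532  6.15029986] [-0.09811675  0.26753344  0.02419254] 0.01149908229313859
```

View pics/w13.png

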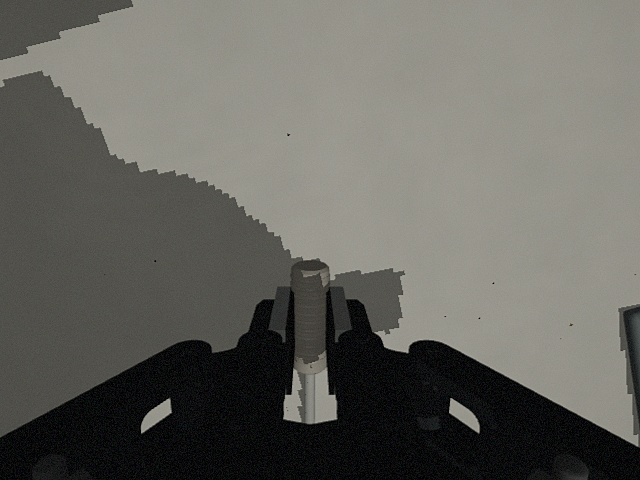

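The handle is gripped centrally. Lift, turn square with the stand (+18.9° in yaw), and approach.

Emit:
{"fn": "carry_out", "kwargs": {
  "steps": [
    [0, 0, -0.01, 0, 0, 0, 1],
    [0, 0, -0.02, 0, 0, 0, 1],
    [0, 0, -0.03, 0, 0, 0, 1],
    [0, 0, -0.035, 0, 0, 0, 1],
    [0, 0, -0.035, 0, 0, 0, 1],
    [0, 0, -0.033, 0, 0, 0, 1],
    [0, 0, 0, 0, 0, -6.3, 1],
    [0, 0, 0, 0, 0, -6.3, 1],
    [0, 0, 0, 0, 0, -6.3, 1],
    [0, 0, 0, 0, 0, 0, 1]
  ]
}}

```text
time: 17.5
eef_pos: [0.4711, -0.0193, 0.1901]
eef_rot: [180.0, 0.0, 97.1]
contact_force: [-1.0, -0.3, -1.0]
finger_gap: 0.0113
```

Emit:
{"fn": "carry_out", "kwargs": {
  "steps": [
    [0, 0.015, 0, 0, 0, 0, 1],
    [0, 0.025, 0, 0, 0, 0, 1],
    [0, 0.025, 0, 0, 0, 0, 1],
    [0, 0.02, 0, 0, 0, 0, 1],
    [0, 0.015, 0, 0, 0, 0, 1],
    [0, 0.008, 0, 0, 0, 0, 1],
    [0, 0, 0, 0, 0, 0, 1],
    [0, 0, 0, 0, 0, 0, 1],
    [0, 0, 0, 0, 0, 0, 1],
    [0, 0, 0, 0, 0, 0, 1]
  ]
}}

```text
time: 18.33
eef_pos: [0.5778, -0.0068, 0.1895]
eef_rot: [-180.0, 0.0, 96.7]
contact_force: [0.3, 0.6, -1.0]
finger_gap: 0.0115
```

```bash
python3 - <<'E'
from h import *
s=arm.state();print(s['eef_pos'],s['eef_rot'],s['contact_force'],s['moment'],s['finger_gap'])
for n in ["wrist","scene","top"]:
    c=cam(n); cv2.imwrite(f"pics/{n}14.png",c[0])
    if n=="scene": cv2.imwrite("pics/s14c.png",cv2.resize(c[0][140:290,280:460],None,fx=4,fy=4,interpolation=cv2.INTER_CUBIC))
    if n=="top": cv2.imwrite("pics/t14c.png",cv2.resize(c[0][90:240,240:420],None,fx=4,fy=4,interpolation=cv2.INTER_CUBIC))
E
```

```text
[ 0.5777693  -0.00684843  0.18950411] [-1.79983421e+02  1.79011720e-02  9.66962842e+01] [ 0.29260957  0.59980137 -1.03247272] [ 0.01782354 -0.0646906   0.05229319] 0.011481028097350751
```

View pics/wrist14.png

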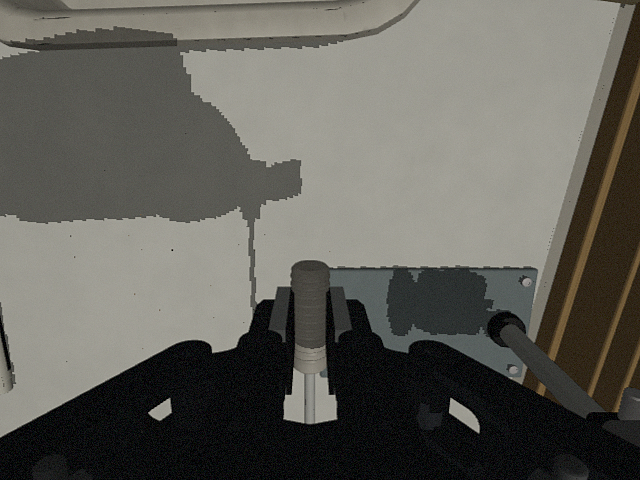

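View pics/s14c.png

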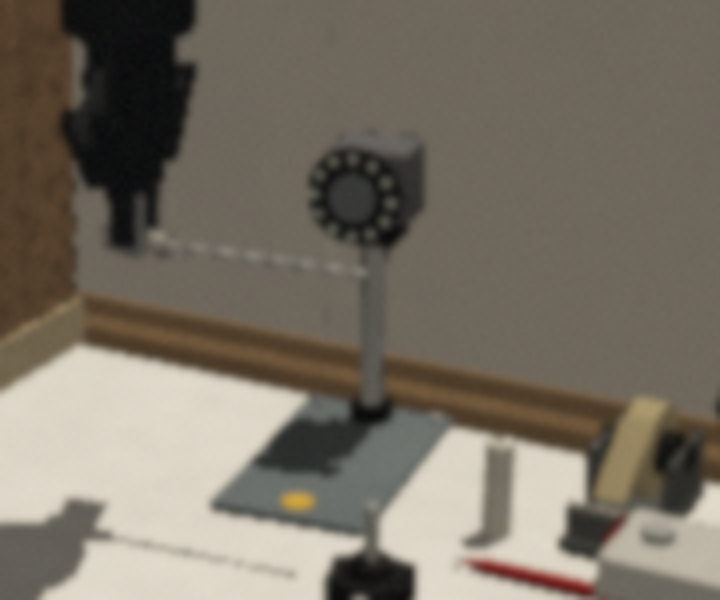

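View pics/t14c.png

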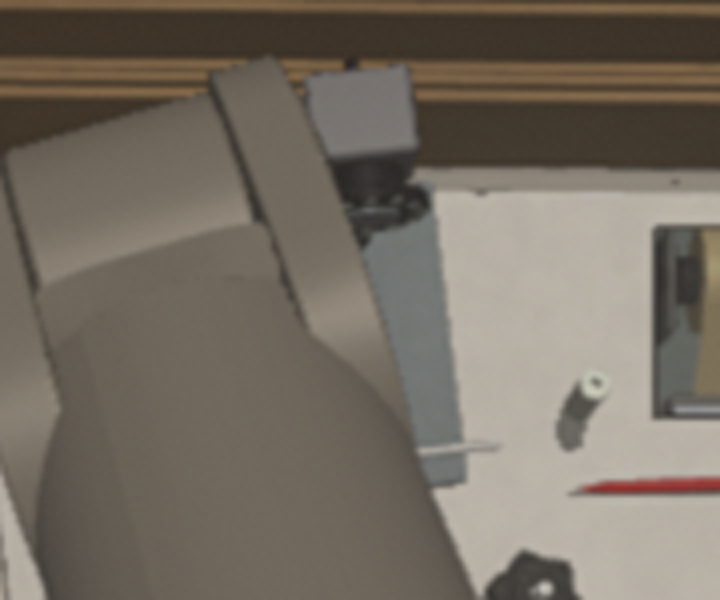

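```bash
python3 - <<'E'
from h import *
t=cam("top"); s=cam("scene"); p,r=tool()
# subpixel shank in scene: per-column bright ridge
im=s[0].astype(float).mean(2)
pts=[]
for u in range(322,372,2):
    lo=199+(u-320)*8.2/51.7; a=int(lo)-4; col=im[a:a+10,u]; col=col-np.median(col); w=np.clip(col-5,0,None)
    if w.sum()>5: pts.append((u,a+(np.arange(10)*w).sum()/w.sum()))
pts=np.array(pts); f=np.polyfit(pts[:,0],pts[:,1],1); print(f, np.abs(np.polyval(f,pts[:,0])-pts[:,1]).max())
def tri(a,b):
    (e1,d1),(e2,d2)=a,b; d1/=np.linalg.norm(d1);d2/=np.linalg.norm(d2)
    A=np.c_[d1,-d2]; x=np.linalg.lstsq(A,e2-e1,rcond=None)[0]; q1=e1+x[0]*d1;q2=e2+x[1]*d2; return (q1+q2)/2,np.linalg.norm(q1-q2)
tip,err=tri(ray(s,371.75,np.polyval(f,371.75)),ray(t,365,201.3)); print("tip",tip.round(4),err)
Rm=r.as_matrix(); hx=p+Rm@[0,0,.0193]; print("handle",hx,"pred tip",hx-.14*Rm[:,0],"pred mid",hx-.08*Rm[:,0])
yd=np.array([-np.sin(np.radians(6.7)),np.cos(np.radians(6.7)),0]); n=np.array([yd[1],-yd[0],0])
for base in (hx,):
  for u in (322,335,350,370):
    e,d=ray(s,u,np.polyval(f,u)); k=((base-e)@n)/(d@n); q=e+k*d; print(u,q.round(4),"along",((q-hx)@yd).round(4))
for q in (hx-.04*Rm[:,0],hx-.08*Rm[:,0],hx-.14*Rm[:,0]): print(pix(s,q),np.polyval(f,pix(s,q)[0]), pix(t,q))
# lens & dot in scene
h=cv2.cvtColor(s[0],cv2.COLOR_BGR2HSV); m=cv2.inRange(h,(15,110,100),(38,255,255)); m[:255]=0;m[275:]=0;m[:,:340]=0;m[:,370:]=0
M=cv2.moments(m,True); u,v=M['m10']/M['m00'],M['m01']/M['m00']; print("scene dot",u,v,onz(s,u,v,.006)); 
lens=np.array([.616,-.0925,.17])+.088*np.array([np.cos(np.radians(6.7)),np.sin(np.radians(6.7)),0]); print("lens pred",pix(s,lens),"seen",(280+353/4,140+196/4))
E
```

```text
[1.48159207e-01 1.52409081e+02] 0.20730632465486565
tip [ 0.591  -0.1464  0.1696] 0.004039822648791773
handle [ 0.57837994 -0.00674708  0.17021744] pred tip [ 0.59477391 -0.1457839   0.17023589] pred mid [ 0.58774792 -0.08619669  0.17022799]
322 [ 0.5808 -0.0275  0.1701] along -0.0209
335 [ 0.5846 -0.0596  0.1697] along -0.0532
350 [ 0.5888 -0.0958  0.1694] along -0.0897
370 [ 0.5943 -0.1427  0.1689] along -0.1369
[329.64630806 201.09896543] 201.24921680965355 [313.33920717 204.41954533]
[345.9917226  203.33788882] 203.67094046004019 [334.28670942 202.1443774 ]
[371.3773344  206.81509888] 207.4320525652267 [365.65562838 198.73730971]
scene dot 353.85185185185185 264.6296296296296 [ 0.61569321 -0.09269385  0.006     ]
lens pred [367.74404492 188.81715238] seen (368.25, 189.0)
```

The rod is level to within 0.6° and predicted and seen pixels agree to under 1 px. Three views put the dot near (0.616, -0.0925). Final small approach.

Emit:
{"fn": "carry_out", "kwargs": {
  "steps": [
    [-0.003, 0.009, 0, 0, 0, 0, 1],
    [-0.0035, 0.01, 0, 0, 0, 0, 1],
    [-0.003, 0.0082, 0, 0, 0, 0, 1],
    [0, 0, 0, 0, 0, 0, 1],
    [0, 0, 0, 0, 0, 0, 1],
    [0, 0, 0, 0, 0, 0, 1],
    [0, 0, 0, 0, 0, 0, 1],
    [0, 0, 0, 0, 0, 0, 1],
    [0, 0, 0, 0, 0, 0, 1]
  ]
}}

```text
time: 19.33
eef_pos: [0.6065, -0.0128, 0.1894]
eef_rot: [180.0, 0.0, 96.7]
contact_force: [-0.6, -0.3, -0.8]
finger_gap: 0.0114
```

```bash
python3 - <<'E'
from h import *
st=arm.state();print(st['eef_pos'],st['eef_rot'],st['contact_force'],np.abs(st['qvel']).max(),st['finger_gap'])
t=cam("top"); s=cam("scene"); p,r=tool(); Rm=r.as_matrix()
hx=p+Rm@[0,0,.0193]; print("mid",hx-.08*Rm[:,0])
cv2.imwrite("pics/s15c.png",cv2.resize(s[0][140:290,280:460],None,fx=4,fy=4,interpolation=cv2.INTER_CUBIC))
cv2.imwrite("pics/t15.png",t[0])
for q in (hx-.021*Rm[:,0],hx-.08*Rm[:,0],hx-.14*Rm[:,0]): print(pix(s,q),(pix(s,q)-[280,140])*4, pix(t,q))
print(pix(s,[.6158,-.0925,.17]))
E
```

```text
[ 0.60654963 -0.01280292  0.18940785] [1.79997019e+02 2.48236920e-03 9.67496462e+01] [-0.62384963 -0.33774133 -0.78482483] 0.09559215462547041 0.011447180022791685
mid [ 0.61602164 -0.09226252  0.17015899]
[330.61733055 196.91163591] [202.46932222 227.64654362] [306.71274062 190.85900793]
[354.35398925 200.0751062 ] [297.41595699 240.30042481] [337.51722865 187.51613706]
[379.49131986 203.42524911] [397.96527944 253.70099643] [368.7813529  184.12338695]
[354.39970479 200.18669091]
```

View pics/s15c.png

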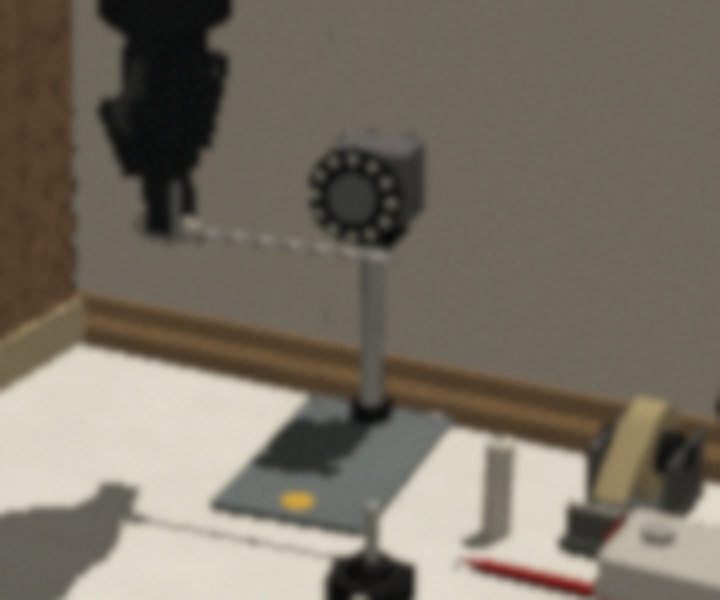

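View pics/t15.png

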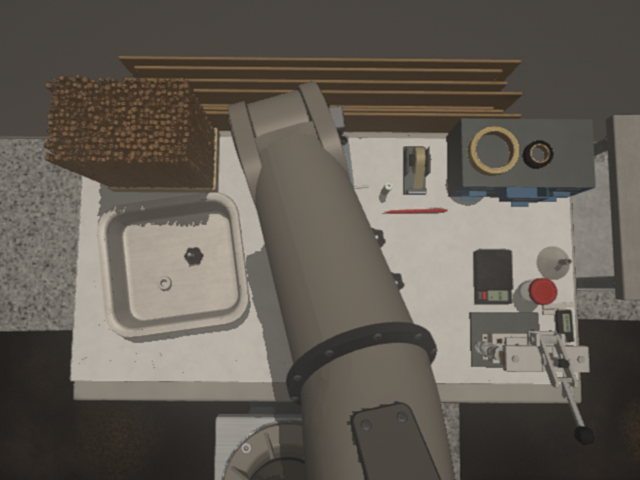

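```bash
python3 - <<'E'
from h import *
t=cam("top"); s=cam("scene"); w=cam("wrist")
a=cv2.resize(s[0][185:215,310:400],None,fx=8,fy=8,interpolation=cv2.INTER_NEAREST)
b=cv2.resize(t[0][170:210,320:410],None,fx=8,fy=8,interpolation=cv2.INTER_NEAREST)
cv2.imwrite("pics/z16.png",np.vstack([a,b])); cv2.imwrite("pics/w16.png",cv2.resize(w[0][240:440,200:440],None,fx=3,fy=3)[:600])
E
```

```text
(no output)
```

View pics/z16.png

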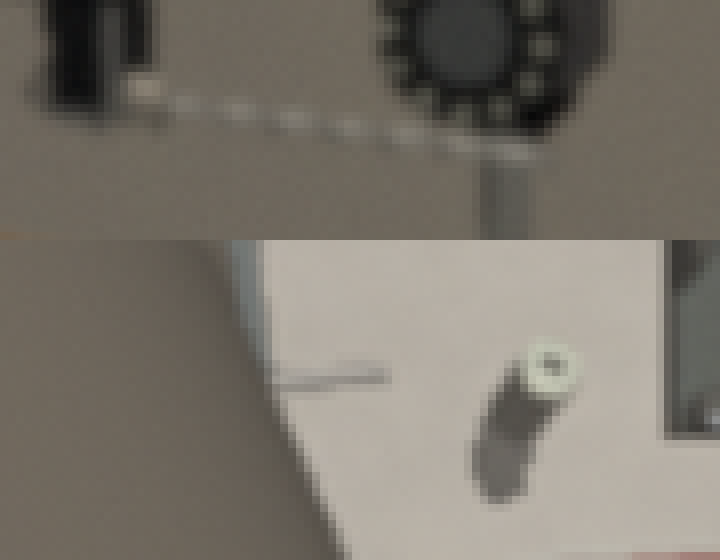

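View pics/w16.png

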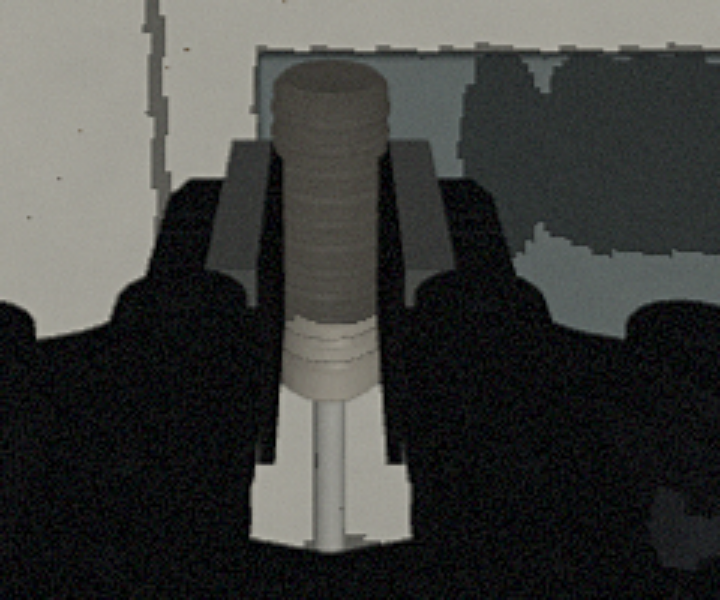

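Emit:
{"fn": "carry_out", "kwargs": {
  "steps": [
    [0, 0.001, 0, 0, 0, -0.5, 1],
    [0, 0, 0, 0, 0, 0, 1],
    [0, 0, 0, 0, 0, 0, 1],
    [0, 0, 0, 0, 0, 0, 1],
    [0, 0, 0, 0, 0, 0, 1],
    [0, 0, 0, 0, 0, 0, 1],
    [0, 0, 0, 0, 0, 0, 1],
    [0, 0, 0, 0, 0, 0, 1]
  ]
}}

```text
time: 20.25
eef_pos: [0.6077, -0.0128, 0.1893]
eef_rot: [-180.0, -0.0, 97.2]
contact_force: [0.5, 0.0, -0.5]
finger_gap: 0.0114
```

```bash
python3 - <<'E'
from h import *
s=arm.state();print(s['time'],s['eef_pos'],s['eef_rot'],np.abs(s['qvel']).max(),s['finger_gap'],s['contact_force'])
p,r=tool();M=r.as_matrix();print(p+M@[0,0,.0193]-.08*M[:,0])
print(arm.job_done())
E
```

```text
20.25 [ 0.60768311 -0.012752    0.18932951] [-1.79999441e+02 -3.78445515e-03  9.72400658e+01] 0.08470469484289173 0.011372593607721571 [ 4.84476440e-01  4.30548539e-04 -4.75867180e-01]
[ 0.61776492 -0.09211291  0.17002423]
the job is handed in; nothing more can be done
None
```

I put the grey collar and the smallest black star knob in the pan and released them. I then gripped the rod by its knurled handle, held its shank above the yellow dot and handed the job in at 20.3 s.

- **Pan:** the last top view shows both parts lying on the pan floor.
- **Bystanders:** the pen and spacer post looked undisturbed in the last top view. The arm then hid the rubber foot and most of the two big knobs. The foot and knobs were last seen undisturbed just before I lifted the rod.
- **Position:** from the arm's pose, the middle of the shank is at (0.618, -0.092, 0.170). The focus point is about (0.616, -0.0925, 0.170), so the error is about 2 mm. The arm was steady, with outside force under 1 N.
- **Level and square:** the scene view put the shank within about 0.6° of level. I took the stand's angle as 6.7°, from edge readings of 6.4° to 7.4°.
- **What disagreed:** the top view put the rod's tip 4 to 6 mm closer to the robot than I predicted. That camera also read other points 2 to 4 mm short. In the scene view the tip was about 4 mm short along the rod, only partly explained by that. I corrected by 0.5° and 1 mm just before handing in, and checked that only from the arm's pose, not with a new picture.

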